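# Reject the weak spring clip from the modeller's clip rack

## Task

One of the three spring clips that hold model walls while they are glued has gone weak. Working along the rack from the robot's left to its right, press each clip's thumb tab down, nearly to its stop, and let it up again to feel its spring; then slide the one weak clip along its keyhole slot to the wide end, lift it off and put it in the scrap tray. Leave the two good clips where they are, and do not disturb the house, the jar or the brush.

Things in the scene. Friction and masses are not known exactly. Their poses are not given: they have to be found in the camera images.
- rack: Fixed low plywood rack, 215 (x) by 280 mm (y). Origin on the table under the middle slot; x points away from the robot, y to its left. Deck 5 mm thick, top 30 mm above the origin, from x = -115 to +97 mm. Three keyhole slots along x at y = +100, 0, -100 mm. A stop bar 10 mm high crosses the deck, near face at x = +85.5 mm: a clip pushed against it has its stud in the middle of the wide end.
- slot_1 (a point): Centre of the wide (far) end of the left keyhole slot, as the robot sees it, at deck-top height; axes as the rack's. The slot is 28 mm wide for 15 mm either side of this point, and 12 mm wide from there to 92 mm nearer the robot. A clip centred here can be lifted straight off.
- slot_2 (a point): Centre of the wide (far) end of the middle keyhole slot, as the robot sees it, at deck-top height; axes as the rack's. The slot is 28 mm wide for 15 mm either side of this point, and 12 mm wide from there to 92 mm nearer the robot. A clip centred here can be lifted straight off.
- slot_3 (a point): Centre of the wide (far) end of the right keyhole slot, as the robot sees it, at deck-top height; axes as the rack's. The slot is 28 mm wide for 15 mm either side of this point, and 12 mm wide from there to 92 mm nearer the robot. A clip centred here can be lifted straight off.
- clip_a_center (a point): Centre of one of three identical-looking steel spring clips (in any slot), 28 mm above its underside. Base 110 (x, along the slot) by 40 by 10 mm; cheeks at mid-length, 44 mm long, 40 mm over their outsides, up to 44 mm above the underside: grip these. 0.19 kg. x points to the jaw, away from the robot. Stud below the centre: neck 8 mm, head 16 mm, 11 mm deep; a push of a few N slides it.
- tab_a (a point): Top of the black thumb tab (a round bar 12 mm thick and 36 mm wide across the clip's lever) of clip_a, 42 mm from the clip's centre towards the robot and 56 mm above its underside. Pressed down it goes about 13 mm to its stop and opens the jaw; it springs back. A good clip needs 10 to 16 N at the tab, a weak one only 2 to 5 N.
- lever_a (a joint): Lever angle of clip_a in rad: 0 at rest (jaw shut), 0.3 with the tab pressed to its stop; 0.2 is about 9 mm at the tab.
- clip_b_center (a point): Centre of one of three identical-looking steel spring clips (in any slot), 28 mm above its underside. Base 110 (x, along the slot) by 40 by 10 mm; cheeks at mid-length, 44 mm long, 40 mm over their outsides, up to 44 mm above the underside: grip these. 0.19 kg. x points to the jaw, away from the robot. Stud below the centre: neck 8 mm, head 16 mm, 11 mm deep; a push of a few N slides it.
- tab_b (a point): Top of the black thumb tab (a round bar 12 mm thick and 36 mm wide across the clip's lever) of clip_b, 42 mm from the clip's centre towards the robot and 56 mm above its underside. Pressed down it goes about 13 mm to its stop and opens the jaw; it springs back. A good clip needs 10 to 16 N at the tab, a weak one only 2 to 5 N.
- lever_b (a joint): Lever angle of clip_b in rad: 0 at rest (jaw shut), 0.3 with the tab pressed to its stop; 0.2 is about 9 mm at the tab.
- clip_c_center (a point): Centre of one of three identical-looking steel spring clips (in any slot), 28 mm above its underside. Base 110 (x, along the slot) by 40 by 10 mm; cheeks at mid-length, 44 mm long, 40 mm over their outsides, up to 44 mm above the underside: grip these. 0.19 kg. x points to the jaw, away from the robot. Stud below the centre: neck 8 mm, head 16 mm, 11 mm deep; a push of a few N slides it.
- tab_c (a point): Top of the black thumb tab (a round bar 12 mm thick and 36 mm wide across the clip's lever) of clip_c, 42 mm from the clip's centre towards the robot and 56 mm above its underside. Pressed down it goes about 13 mm to its stop and opens the jaw; it springs back. A good clip needs 10 to 16 N at the tab, a weak one only 2 to 5 N.
- lever_c (a joint): Lever angle of clip_c in rad: 0 at rest (jaw shut), 0.3 with the tab pressed to its stop; 0.2 is about 9 mm at the tab.
- tray: Fixed open aluminium scrap tray, 170 by 170 mm outside, walls 4 mm thick and 30 mm high, floor about 4 mm thick; origin at the centre of its underside. It stands to the robot's left or right of the rack.
- house: Model station house, about 116 by 100 mm and 90 mm high, on the other side of the rack from the tray; origin at the centre of its underside. Leave it alone.
- paint_jar: Paint jar, 44 mm in diameter and 55 mm high, beyond the rack; origin at its underside. Leave it alone.
- brush: Brush, 170 mm long, lying beyond the rack. Leave it alone.
Mind the look-alikes: they are no part of the job. What is shaped like the part that bears clip_b_center but red or yellow is not meant.

How it is judged (in metres and radians):
On the way, in this order (a step that is already met when the one before it is completed fails the run):
1. the thumb tab of the clip in the left slot is pressed nearly to its stop (lever past 0.2 of 0.3 rad) (((y of clip_a_center in the frame of rack between 0.07 and 0.13 m and value of joint lever_a above 0.2 rad) or (y of clip_b_center in the frame of rack between 0.07 and 0.13 m and value of joint lever_b above 0.2 rad) or (y of clip_c_center in the frame of rack between 0.07 and 0.13 m and value of joint lever_c above 0.2 rad))), for 0.05 s.
2. the thumb tab of the clip in the middle slot is pressed nearly to its stop (lever past 0.2 of 0.3 rad) (((y of clip_a_center in the frame of rack between -0.03 and 0.03 m and value of joint lever_a above 0.2 rad) or (y of clip_b_center in the frame of rack between -0.03 and 0.03 m and value of joint lever_b above 0.2 rad) or (y of clip_c_center in the frame of rack between -0.03 and 0.03 m and value of joint lever_c above 0.2 rad))), for 0.05 s.
3. the thumb tab of the clip in the right slot is pressed nearly to its stop (lever past 0.2 of 0.3 rad) (((y of clip_a_center in the frame of rack between -0.13 and -0.07 m and value of joint lever_a above 0.2 rad) or (y of clip_b_center in the frame of rack between -0.13 and -0.07 m and value of joint lever_b above 0.2 rad) or (y of clip_c_center in the frame of rack between -0.13 and -0.07 m and value of joint lever_c above 0.2 rad))), for 0.05 s.
At the end, for the whole second after the job is handed in: The weak clip lies at rest in the scrap tray (its centre within 75 mm of the tray's centre along both tray axes and less than 70 mm above its underside); the two good clips stand flat in the rack, jaws shut, within 20 mm of where they started (x of clip_b_center in the frame of tray between -0.075 and 0.075 m and y of clip_b_center in the frame of tray between -0.075 and 0.075 m and z of clip_b_center in the frame of tray below 0.07 m and linear speed of clip_b below 0.02 m/s and distance of each of clip_a_center, clip_c_center from where it was at the start of the episode below 0.02 m and angle between each of clip_a_center, clip_c_center's own z axis and vertical below 0.1 rad and value of joint each of lever_a, lever_c below 0.05 rad); the robot touches nothing.
It fails at once if the house is moved by more than 30 mm (distance of house from where it was at the start of the episode above 0.03 m).
It fails at once if the paint jar is moved by more than 30 mm (distance of paint_jar from where it was at the start of the episode above 0.03 m).
It fails at once if the brush is moved by more than 30 mm (distance of brush from where it was at the start of the episode above 0.03 m).
It fails at once if a good clip is moved more than 40 mm from its place (distance of any of clip_a_center, clip_c_center from where it was at the start of the episode above 0.04 m).
It also fails if it takes over 67 s, if anything falls off the work surface, if the arm or the gripper's body presses on something with over 40 N, if the wrist force passes 120 N, or if a joint passes its speed limit or range.

## Robot

A 6-joint arm with a two-finger parallel gripper is mounted at the origin on the work surface. World frame = base frame: x ahead of the robot, y to its left, z up, the work surface at z = 0. Lengths are in mm, angles in rad, forces in N, time in s.
With the tool pointing down it reaches from about 250 to 775 mm from the base axis. Payload 4 kg.
Tool frame: the origin (TCP) lies midway between the tips of the shut fingers; the grasp point (between the pads) lies 19 mm behind it; z points along the fingers, y is the line along which they close (so a half turn about z gives the same grasp; the last joint's range is limited). The gripper opens to 94 mm and grips with 3 to 60 N. Pads are 16 mm wide; open, the fingers measure 119 mm over their backs; the gripper's body (75 mm by 177 mm) begins 78 mm behind the grasp point.
Start: joints at [-1.302, 0.087, 1.371, -0, 1.684, -0.103], TCP at [199.81, -512.442, 205.506] pointing down, gripper open.
Joint ranges: [-3.1, 3.1], [-0.76, 2.03], [0.27, 2.55], [-1.08, 4.22], [0.17, 2.65], [-2.57, 2.57]. Speed limits (rad/s): [2.79, 2.79, 3.14, 3.14, 3.14, 3.14].

## Interface

Orientations are given as a rotation vector (axis times angle).
In Python, from bench import get_obs, read_camera, sign_off, search_frame, place_of gives the robot as it stands.
- The arm moves only by the tool move_arm, never from a script. Its argument "targets" is a list of rows, each a list of 4 numbers: the shift along the tool's x, y, z in m, then the turn about the tool's z in rad. A call has 1 to 5 rows; each row shifts and turns the commanded pose from where the row before left it, along the tool's axes as they then stand; what a row does not reach is not made up. A row lasts 1/10 s, in which the tool goes at most 50 mm and 8.59 degrees, less where a joint would pass 70% of its speed; a pose out of reach is approached as far as the arm can. A call is refused whole if a number of a shift passes 0.05 or a number of a turn 0.15, either way. A call with a gripper value outside its range is refused whole. "jaw" is the opening, from 0 (shut) to 1 (fully open), set as the call begins (left out, the last holds). The fingers move at their own pace and stop on an object; "squeeze" is the grip in N (left out, the last holds). Time passes only in rows, so rows that do not move let the fingers close. It gives the time, the measured TCP pose, the force, the opening and the grip force at its end, in the units of the state.
- get_obs(): the state, without advancing time (a new reading comes with each control period).
- read_camera(name): name is "scene" or "top" or "wrist"; returns a dict with "pixels" (384x512x3 uint8, blue, green, red), "depth" (384x512 float32, mm along the optical axis (not along the pixel's ray), 0 where there is no reading), "mtx" (3x3 intrinsics, pixels), "cam_to_world" (4x4, takes a point from camera to world coordinates); the wrist camera has in their place "T_tool_cam" (4x4, takes a point from camera to tool coordinates, whose origin is the TCP and whose axes are the flange's). Camera axes: x right, y down, z forward; pixel columns grow to the right and rows downward; lengths in mm; the calibration is good to about 2 mm. A picture is of the moment at which its call begins: read the wrist's pose just before it.
- sign_off(): hands the job in; it is judged then, once.
Trained networks look in a picture, given as the dict that the camera call returned (one of the last four; its "shot" number tells which), for a name from the list of things; names that differ only in an ending like _2 or _b are one class to them, and where a whole thing is asked for, a point or a joint stands for the part that bears it (a point fixed in the world has none). Each returns a list of dicts, best first, with "conf" (0 to 1); they miss things now and then, are a little off and sometimes report something else, mostly with a low value. They report only what shows in the picture. A call takes as long as a camera call. They do not tell look-alikes from the thing itself.
- search_frame(picture, target): "rect" ([left, top, width, height] in pixels, round what is visible of it).
- place_of(picture, target): "location" ([column, row] in pixels: a listed point, or the origin of a listed thing).
The state is a dict: "time": time; "joint_positions": joint angles; "qvel": joint speeds; "tau": joint torques, N m; "position": TCP position; "tcp_rot": TCP orientation; "ft_force": force on the tool from outside, world axes, zero at the start; "moment": the same for the moment, N m; "finger_gap": opening from 0.0 (shut) to 1.0 (fully open); "gripper_force": force on a finger pad.
Only numpy, scipy, OpenCV 4.12 (cv2) and the standard library are available. Lean on these libraries where they do the work, as an engineer would, in place of code of your own. Each camera call takes 0.05 s, during which the arm holds its last target. There are 200 camera calls.

## Working session

There is one attempt and no reset: what is moved stays moved. The work goes in short steps, Python scripts to look and compute and a tool call to move; the robot and the scene stay as the last step left them, time stands still between calls to the robot, and variables do not carry over. Pictures are saved under pics/ and viewed, at most 10 in all, crops included, and the job is handed in when it is done.

Besides the shell and the picture viewer there is one more tool, called after "Emit:" by a JSON object that holds its "fn" and its "kwargs", one argument or row to a line. move_arm: Moves the arm, as the interface text tells. Its arguments: {"type":"object","properties":{"targets":{"type":"array","items":{"type":"array","items":{"type":"number"}}},"jaw":{"type":"number"},"squeeze":{"type":"number"}},"required":["targets"]}

```bash
mkdir -p pics; cat > h.py <<'E'
import numpy as np, cv2
from bench import *
def world(p,u,v,r=2):
    u,v=int(round(u)),int(round(v)); d=p["depth"][max(0,v-r):v+r+1,max(0,u-r):u+r+1]; d=d[d>0]
    if len(d)==0: return None
    z=np.median(d); c=np.linalg.inv(p["mtx"])@[u,v,1]*z
    return (p["cam_to_world"]@np.append(c,1))[:3].round(1)
E
python3 - <<'E'
from h import *
o=get_obs(); print({k:np.round(v,3).tolist() for k,v in o.items()})
t=read_camera("top"); s=read_camera("scene")
cv2.imwrite("pics/t.png",t["pixels"]); cv2.imwrite("pics/s.png",s["pixels"])
for n,p in (("top",t),("scene",s)):
  print(n)
  for k in ["rack","slot_1","clip_b_center","tab_b","tray","house","paint_jar","brush"]:
    for r in place_of(p,k)[:4]:
      print(k,round(r["conf"],2),np.round(r["location"]),world(p,*r["location"]))
E
```

```text
{'time': 0.0, 'joint_positions': [-1.302, 0.088, 1.372, -0.0, 1.684, -0.103], 'qvel': [0.001, 0.0, 0.0, 0.0, -0.001, -0.001], 'tau': [-0.0, -34.018, -30.243, 0.072, 0.033, -0.0], 'position': [199.661, -511.899, 204.314], 'tcp_rot': [-3.085, -0.58, 0.0], 'ft_force': [-1.241, 0.023, 0.006], 'moment': [0.024, 0.016, 0.008], 'gripper_force': 0.0, 'finger_gap': 0.999}
top
rack 0.8 [230. 179.] [563.7  29.8  70.5]
rack 0.42 [269. 170.] [ 6.026e+02 -7.270e+01  1.000e-01]
slot_1 0.97 [196. 158.] [6.408e+02 1.251e+02 5.000e-01]
slot_1 0.86 [233. 167.] [ 6.134e+02  2.470e+01 -2.000e-01]
slot_1 0.7 [271. 172.] [ 5.969e+02 -7.800e+01  1.000e-01]
clip_b_center 0.98 [265. 196.] [516.6 -57.2  76.7]
clip_b_center 0.9 [140. 304.] [261.9 251.7  58.3]
clip_b_center 0.8 [393. 290.] [ 279.8 -363.4   56.1]
tab_b 0.85 [153. 303.] [263.8 219.   64.6]
tab_b 0.84 [264. 209.] [482.7 -53.6  84.1]
tab_b 0.73 [222. 202.] [502.6  49.6  84.7]
tab_b 0.62 [402. 270.] [ 327.1 -386.6   65.4]
tray 0.76 [377. 206.] [ 496.5 -357.1    2.6]
house 0.68 [114. 218.] [472.  320.8  64.4]
brush 0.97 [199. 113.] [762.9 114.7  19.2]
scene
rack 0.57 [271. 217.] [586.2  36.7   3.2]
slot_1 0.97 [302. 218.] [609.5 134.2   2.6]
slot_1 0.81 [270. 220.] [596.6  31.    3.1]
slot_1 0.67 [238. 219.] [572.  -69.3   2.5]
clip_b_center 0.81 [309. 119.] [247.3 251.4  61.7]
clip_b_center 0.77 [138. 162.] [ 305.5 -364.3   41.4]
clip_b_center 0.58 [239. 192.] [521.  -54.9  79.6]
tab_b 0.7 [299. 179.] [514.8 141.7  87.2]
tab_b 0.6 [267. 180.] [497.7  40.7  86.4]
tab_b 0.58 [131. 160.] [ 310.4 -383.7   63.3]
tab_b 0.52 [238. 180.] [479.3 -50.1  86.3]
tray 0.7 [145. 214.] [ 494.7 -361.7    4.6]
house 0.76 [347. 176.] [508.3 311.   49.1]
paint_jar 0.73 [236. 281.] [ 795.3 -116.4   32.5]
brush 0.97 [310. 266.] [786.3 110.1  19.5]
```

```bash
python3 - <<'E'
import cv2
t=cv2.imread("pics/t.png"); 
cv2.imwrite("pics/t2.png",cv2.resize(t[90:330,80:430],(800,549),interpolation=cv2.INTER_CUBIC))
E
```

```text
(no output)
```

View pics/t2.png

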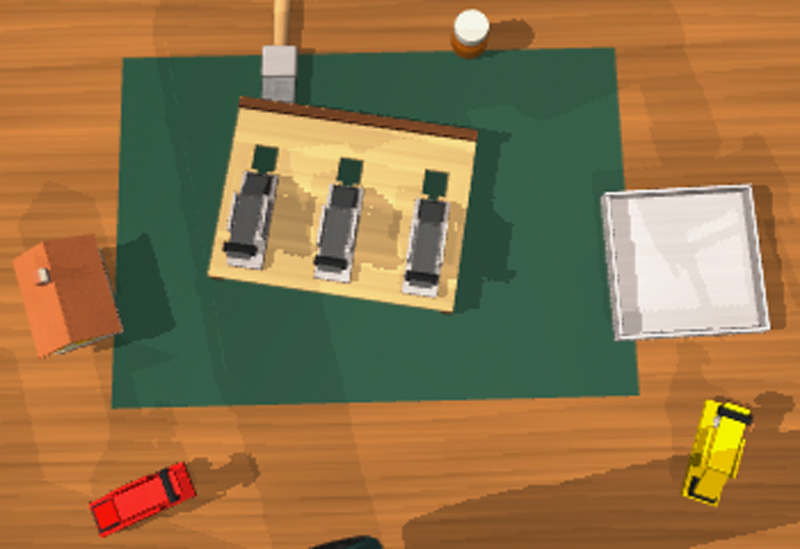

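View pics/s.png

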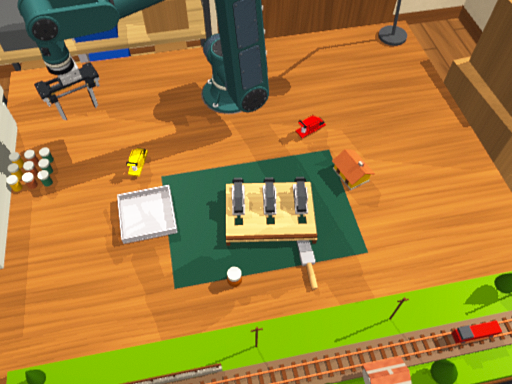

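The steel clips are at top pixels (189,186), (228,196) and (267,198), in the rack. The look-alikes are red at (142,307) and yellow at (394,288), both off the rack, so I choose the three grey ones. The tray is on the right at (377,206). Next I'll fit the geometry from depth.

```bash
cat > fit.py <<'E'
from h import *
def cloud(p,lo=None):
    h,w=p["depth"].shape; v,u=np.mgrid[:h,:w]; z=p["depth"].ravel(); m=z>0
    c=(np.linalg.inv(p["mtx"])@np.stack([u.ravel(),v.ravel(),np.ones(h*w)]))*z
    X=(p["cam_to_world"]@np.vstack([c,np.ones(h*w)]))[:3].T
    return X[m],p["pixels"].reshape(-1,3)[m]
if __name__=="__main__":
  for n in ("top","scene"):
    X,C=cloud(read_camera(n))
    box=(X[:,0]>380)&(X[:,0]<720)&(X[:,1]>-180)&(X[:,1]<220)
    d=X[box&(X[:,2]>24)&(X[:,2]<36)]
    r=cv2.minAreaRect(d[:,:2].astype(np.float32)); print(n,"deck",r,d[:,2].mean())
    a=[r[2],r[2]-90,r[2]+90]; yaw=np.deg2rad(min(a,key=abs)); 
    R=np.array([[np.cos(yaw),-np.sin(yaw)],[np.sin(yaw),np.cos(yaw)]]); print("yaw",yaw)
    q=box&(X[:,2]>52)&(X[:,2]<100)
    P=(X[q][:,:2]-r[0])@R; Z=X[q][:,2]; c=C[q].mean(1)
    for y0 in (100,0,-100):
      m=abs(P[:,1]-y0)<40; 
      t=m&(Z>80)&(P[:,0]<P[m][:,0].min()+25)
      print(y0,"all x",P[m][:,0].min().round(1),P[m][:,0].max().round(1),"y",np.percentile(P[m][:,1],[1,50,99]).round(1),
        "tab local",P[t].mean(0).round(1),"world",X[q][t].mean(0).round(1),"zmax",Z[t].max().round(1),t.sum())
    tr=X[(X[:,2]>22)&(X[:,2]<36)&(X[:,0]>380)&(X[:,0]<620)&(X[:,1]<-240)&(X[:,1]>-480)]
    print("tray",cv2.minAreaRect(tr[:,:2].astype(np.float32)))
E
python3 fit.py
```

```text
top deck ((575.9441528320312, 30.733055114746094), (280.2375183105469, 214.2997283935547), 80.21697998046875) 29.210721498401174
yaw -0.1707459101293403
100 all x -90.2 12.4 y [ 79.8  98.8 119.1] tab local [-79.2  99.3] world [514.8 142.1  83.9] zmax 89.3 111
0 all x -90.1 8.8 y [-20.   -0.1  19. ] tab local [-78.6  -0.1] world [498.4  44.   83.6] zmax 88.6 114
-100 all x -91.9 10.3 y [-119.4 -100.3  -80.9] tab local [-80.5 -99.9] world [479.6 -54.   83.6] zmax 89.7 118
tray ((499.80755615234375, -358.0910949707031), (170.982177734375, 171.23257446289062), 1.917799472808838)
scene deck ((584.3439331054688, 31.288307189941406), (279.9290466308594, 239.65768432617188), 79.65399169921875) 31.22337577918145
yaw -0.18057190928729663
100 all x -100.9 10.3 y [ 79.1  98.9 118.3] tab local [-87.9  99.3] world [515.7 144.7  85.9] zmax 92.0 63
0 all x -101.2 8.1 y [-20.6  -1.1  17.9] tab local [-88.2  -2. ] world [497.2  45.2  86.2] zmax 92.8 60
-100 all x -101.7 6.2 y [-118.5  -99.9  -80.8] tab local [ -89.  -100.8] world [478.7 -51.9  85.8] zmax 90.7 67
tray ((498.0084228515625, -356.09130859375), (177.34974670410156, 171.494384765625), 2.343261957168579)
```

Emit:
{"fn": "move_arm", "kwargs": {
  "targets": [
    [0, 0, 0, 0.14],
    [0, 0, 0, 0.14],
    [0, 0, 0, 0.14],
    [0, 0, 0, 0.125],
    [0, 0, 0, 0]
  ],
  "jaw": 0
}}

```text
time: 1.5
position: [199.8, -512.4, 205.5]
tcp_rot: [3.13, -0.271, 0.0]
ft_force: [-0.4, 0.1, 0.3]
finger_gap: 0.608
gripper_force: 0.0
```

```bash
cat > go.py <<'E'
import sys; from h import *
from scipy.spatial.transform import Rotation as Ro
o=get_obs(); R=Ro.from_rotvec(o["tcp_rot"]).as_matrix(); p=np.array(o["position"])
print("t",o["time"],"p",p.round(1),"xyaw",np.arctan2(R[1,0],R[0,0]).round(3),"tilt",R[:2,2].round(3),"f",np.round(o["ft_force"],2),"gap",o["finger_gap"],"j",np.round(o["joint_positions"],2))
for a in sys.argv[1:]:
    w=np.array(eval(a),float); print(a,"tool shift",(R.T@(w-p)).round(1))
E
python3 go.py "(515,143,150)"
```

```text
t 1.5 p [ 199.8 -512.4  205.5] xyaw -0.173 tilt [ 0. -0.] f [-0.43  0.07  0.27] gap 0.6079049585666039 j [-1.3   0.09  1.37  0.    1.68  0.44]
(515,143,150) tool shift [ 197.7 -699.9   55.5]
```

Emit:
{"fn": "move_arm", "kwargs": {
  "targets": [
    [0.013, -0.046, 0, 0],
    [0.013, -0.046, 0, 0],
    [0.013, -0.046, 0, 0],
    [0.013, -0.046, 0, 0],
    [0.013, -0.046, 0, 0]
  ]
}}

```text
time: 2.0
position: [303.9, -295.4, 205.6]
tcp_rot: [3.13, -0.268, 0.001]
ft_force: [0.3, -1.0, -0.1]
finger_gap: 0.184
gripper_force: 0.0
```

Emit:
{"fn": "move_arm", "kwargs": {
  "targets": [
    [0.013, -0.046, 0, 0],
    [0.013, -0.046, 0, 0],
    [0.013, -0.046, 0, 0],
    [0.013, -0.046, 0, 0],
    [0.013, -0.046, 0, 0]
  ]
}}

```text
time: 2.5
position: [407.6, -79.9, 205.9]
tcp_rot: [3.13, -0.267, 0.002]
ft_force: [1.3, -0.4, 1.5]
finger_gap: 0.002
gripper_force: 0.0
```

Emit:
{"fn": "move_arm", "kwargs": {
  "targets": [
    [0.013, -0.046, 0, 0],
    [0.013, -0.046, 0, 0],
    [0.013, -0.046, 0, 0],
    [0.013, -0.046, 0, 0],
    [0, 0, 0.04, 0]
  ]
}}

```text
time: 3.0
position: [495.4, 95.8, 170.8]
tcp_rot: [-3.127, 0.256, -0.021]
ft_force: [0.4, -0.5, 1.4]
finger_gap: -0.001
gripper_force: 0.0
```

```bash
python3 go.py "(515,143,100)"
```

```text
t 3.0 p [495.4  95.8 170.8] xyaw -0.163 tilt [0.014 0.003] f [ 0.39 -0.54  1.44] gap -0.0006183001574617302 j [ 0.08 -0.02  1.55  0.    1.6   1.81]
(515,143,100) tool shift [ 10.7 -49.3  71.2]
```

Emit:
{"fn": "move_arm", "kwargs": {
  "targets": [
    [0.012, -0.045, 0, 0],
    [0, 0, 0.04, 0],
    [0, 0, 0.02, 0],
    [0, 0, 0, 0],
    [0, 0, 0, 0]
  ]
}}

```text
time: 3.5
position: [509.8, 132.8, 105.9]
tcp_rot: [3.13, -0.269, 0.0]
ft_force: [0.3, -0.2, -0.9]
finger_gap: 0.008
gripper_force: 0.0
```

```bash
python3 go.py "(515,143,90)"; python3 - <<'E'
from h import *
p=read_camera("scene"); cv2.imwrite("pics/s2.png",cv2.resize(p["pixels"][100:260,190:400],(800,609),interpolation=cv2.INTER_CUBIC))
E
```

```text
t 3.5 p [509.8 132.8 105.9] xyaw -0.172 tilt [ 0. -0.] f [ 0.26 -0.22 -0.91] gap 0.007748647196977034 j [ 0.15  0.08  1.58 -0.    1.48  1.89]
(515,143,90) tool shift [  3.4 -10.9  15.9]
```

View pics/s2.png

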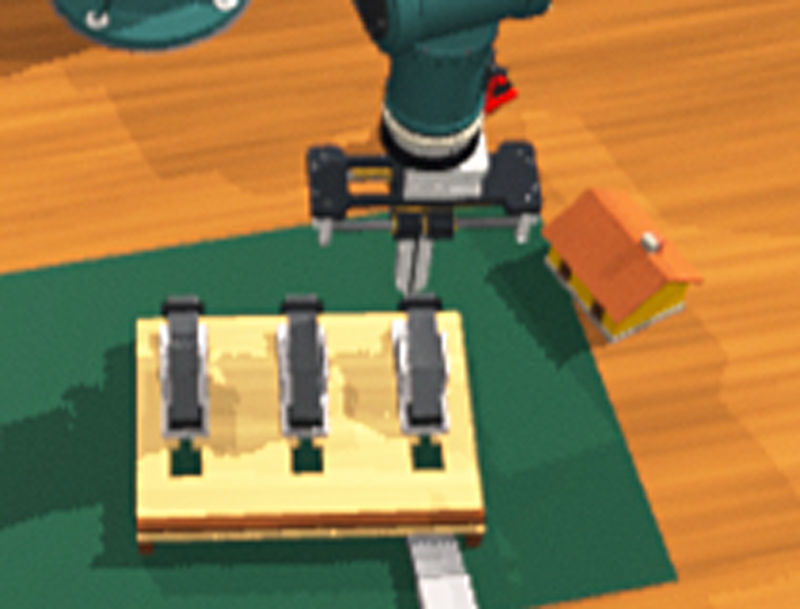

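The crop shows the closed fingertips at about (415,288), right over the left grey clip's tab at (420,303), with all three grey clips in their slots. Pressing the left tab now.

Emit:
{"fn": "move_arm", "kwargs": {
  "targets": [
    [0.003, -0.011, 0.01, 0],
    [0, 0, 0.008, 0],
    [0, 0, 0.004, 0],
    [0, 0, 0.003, 0],
    [0, 0, 0, 0]
  ]
}}

```text
time: 4.05
position: [514.2, 144.2, 83.0]
tcp_rot: [-3.128, 0.27, 0.0]
ft_force: [-5.3, 1.4, 13.6]
finger_gap: 0.005
gripper_force: 6.5
```

Emit:
{"fn": "move_arm", "kwargs": {
  "targets": [
    [0, 0, 0.003, 0],
    [0, 0, 0.002, 0],
    [0, 0, 0, 0],
    [0, 0, 0, 0]
  ]
}}

```text
time: 4.45
position: [512.6, 144.4, 78.2]
tcp_rot: [-3.128, 0.27, 0.005]
ft_force: [-9.1, 1.5, 14.8]
finger_gap: 0.003
gripper_force: 7.4
```

Emit:
{"fn": "move_arm", "kwargs": {
  "targets": [
    [-0.001, 0, 0.002, 0],
    [0, 0, 0.002, 0],
    [0, 0, 0, 0]
  ]
}}

```text
time: 4.75
position: [511.5, 144.6, 74.1]
tcp_rot: [-3.128, 0.27, 0.006]
ft_force: [-9.6, 2.2, 15.2]
finger_gap: 0.006
gripper_force: 7.4
```

```bash
python3 go.py; python3 - <<'E'
from h import *
p=read_camera("scene"); cv2.imwrite("pics/s3.png",cv2.resize(p["pixels"][150:240,220:330],(800,654))[:600])
E
```

```text
t 4.75 p [511.5 144.6  74.1] xyaw -0.172 tilt [-0.004  0.002] f [-9.56  2.24 15.2 ] gap 0.005714219942346452 j [0.17 0.11 1.61 0.   1.42 1.91]
```

View pics/s3.png

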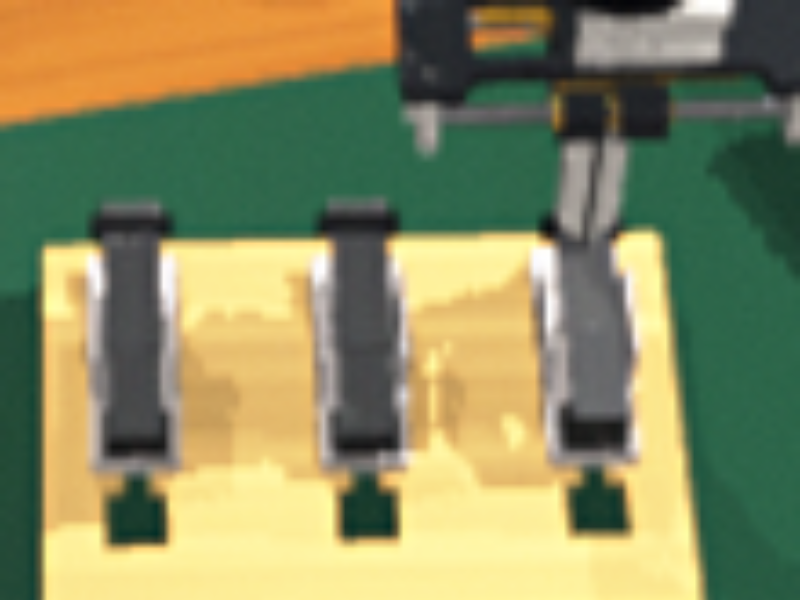

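The picture shows the left tab pressed at (590,225), its jaw open and the clip in place. It took about 15 N, so this clip is good. Next is the middle clip.

Emit:
{"fn": "move_arm", "kwargs": {
  "targets": [
    [0, 0, -0.012, 0],
    [0, 0, -0.02, 0],
    [0, 0.045, 0, 0],
    [0, 0.045, 0, 0],
    [0, 0, 0, 0]
  ]
}}

```text
time: 5.3
position: [497.4, 50.6, 103.5]
tcp_rot: [3.127, -0.28, 0.0]
ft_force: [0.3, -0.4, -0.6]
finger_gap: 0.005
gripper_force: 0.0
```

```bash
python3 go.py "(497,45,88)"
```

```text
t 5.3 p [497.4  50.6 103.5] xyaw -0.178 tilt [-0.    -0.002] f [ 0.31 -0.45 -0.55] gap 0.004858714140465509 j [-0.01  0.02  1.65 -0.    1.48  1.74]
(497,45,88) tool shift [ 0.6  5.6 15.5]
```

Emit:
{"fn": "move_arm", "kwargs": {
  "targets": [
    [0, 0.006, 0.01, 0],
    [0, 0, 0.007, 0],
    [0, 0, 0.004, 0],
    [0, 0, 0.003, 0],
    [0, 0, 0, 0]
  ]
}}

```text
time: 5.8
position: [494.5, 49.3, 80.2]
tcp_rot: [3.128, -0.268, -0.009]
ft_force: [-9.7, -2.6, 14.6]
finger_gap: 0.004
gripper_force: 7.2
```

Emit:
{"fn": "move_arm", "kwargs": {
  "targets": [
    [0, 0, 0.003, 0],
    [0, 0, 0.002, 0],
    [0, 0, 0, 0]
  ]
}}

```text
time: 6.1
position: [493.1, 49.5, 75.1]
tcp_rot: [3.128, -0.268, -0.014]
ft_force: [-12.4, -1.6, 15.7]
finger_gap: 0.004
gripper_force: 7.6
```

Emit:
{"fn": "move_arm", "kwargs": {
  "targets": [
    [0, 0, 0.001, 0],
    [0, 0, 0.001, 0],
    [0, 0, 0, 0]
  ]
}}

```text
time: 6.4
position: [493.2, 49.8, 73.2]
tcp_rot: [3.129, -0.268, -0.014]
ft_force: [-11.8, -0.9, 14.4]
finger_gap: 0.003
gripper_force: 7.6
```

Emit:
{"fn": "move_arm", "kwargs": {
  "targets": [
    [0, 0, -0.012, 0],
    [0, 0, -0.02, 0],
    [0, 0.045, 0, 0],
    [0, 0.045, 0, 0],
    [0, 0, 0, 0]
  ]
}}

```text
time: 6.9
position: [480.8, -42.6, 103.5]
tcp_rot: [3.127, -0.277, -0.002]
ft_force: [0.9, 0.3, -0.2]
finger_gap: 0.003
gripper_force: 0.0
```

Emit:
{"fn": "move_arm", "kwargs": {
  "targets": [
    [0, 0.008, 0, 0],
    [0, 0, 0, 0],
    [0, 0, 0, 0]
  ]
}}

```text
time: 7.2
position: [480.1, -46.6, 104.0]
tcp_rot: [-3.129, 0.269, 0.001]
ft_force: [0.1, -0.2, -0.4]
finger_gap: 0.003
gripper_force: 0.0
```

```bash
python3 go.py "(478.5,-53.5,86)"
```

```text
t 7.2 p [480.1 -46.6 104. ] xyaw -0.172 tilt [-0.001  0.001] f [ 0.11 -0.17 -0.36] gap 0.003328999829081479 j [-0.21 -0.02  1.68  0.    1.48  1.53]
(478.5,-53.5,86) tool shift [-0.4  7.1 18. ]
```

Emit:
{"fn": "move_arm", "kwargs": {
  "targets": [
    [0, 0.007, 0.01, 0],
    [0, 0, 0.007, 0],
    [0, 0, 0.004, 0],
    [0, 0, 0.003, 0],
    [0, 0, 0, 0]
  ]
}}

```text
time: 7.7
position: [478.2, -54.4, 80.0]
tcp_rot: [-3.13, 0.271, 0.003]
ft_force: [-1.9, 0.1, 3.1]
finger_gap: 0.005
gripper_force: 1.9
```

Emit:
{"fn": "move_arm", "kwargs": {
  "targets": [
    [0, 0, 0.003, 0],
    [0, 0, 0.001, 0],
    [0, 0, 0, 0],
    [0, 0, 0, 0]
  ]
}}

```text
time: 8.1
position: [478.9, -54.6, 76.5]
tcp_rot: [-3.13, 0.272, -0.0]
ft_force: [-2.2, 0.5, 4.3]
finger_gap: 0.002
gripper_force: 2.0
```

Only about 4 N on the right clip, so it is the weak one. I'll finish the press, release, then find its grip position.

Emit:
{"fn": "move_arm", "kwargs": {
  "targets": [
    [0, 0, 0.002, 0],
    [0, 0, 0, 0],
    [0, 0, -0.02, 0],
    [0, 0, -0.04, 0],
    [0, 0, -0.04, 0]
  ]
}}

```text
time: 8.6
position: [479.1, -54.8, 174.2]
tcp_rot: [-3.13, 0.272, 0.0]
ft_force: [0.9, -0.8, 0.3]
finger_gap: 0.004
gripper_force: 0.0
```

Emit:
{"fn": "move_arm", "kwargs": {
  "targets": [
    [0, 0, 0, 0],
    [0, 0, 0, 0]
  ],
  "jaw": 0.8
}}

```text
time: 8.8
position: [480.2, -55.0, 175.2]
tcp_rot: [3.129, -0.272, 0.006]
ft_force: [0.7, -0.3, -0.3]
finger_gap: 0.135
gripper_force: 0.0
```

```bash
python3 - <<'E'
from fit import *
p=read_camera("scene"); X,C=cloud(p)
yaw=-.172; R=np.array([[np.cos(yaw),-np.sin(yaw)],[np.sin(yaw),np.cos(yaw)]]); r=np.array([575.9,30.7])
P=(X[:,:2]-r)@R; Z=X[:,2]
for y0 in (100,0,-100):
  m=(abs(P[:,1]-y0)<40)&(Z>52)&(Z<100)&(P[:,0]>-130)&(P[:,0]<60)
  print(y0,"x",np.percentile(P[m][:,0],[0,1,99,100]).round(1),"y",np.percentile(P[m][:,1],[1,50,99]).round(1))
  b=(abs(P[:,1]-y0)<40)&(Z>36)&(Z<100)&(P[:,0]>-130)&(P[:,0]<60); print(P[b][:,0].max())
for s in place_of(p,"clip_b_center")[:5]: print(s["conf"],world(p,*s["location"]))
E
python3 go.py "(520.4,-60.7,150)"
```

```text
100 x [-94.3 -90.7  13.   15.5] y [ 81.5 101.3 120.4]
59.81797153469506
0 x [-91.9 -90.3  10.9  14.7] y [-18.3   1.5  20.8]
59.33537925926671
-100 x [-95.8 -93.3   7.4  13.6] y [-116.2  -97.7  -78.5]
58.31879804434506
0.96 [255.7 256.8  58.9]
0.79 [527.2 -56.1  77.6]
0.74 [609.7 134.1   2.9]
0.65 [ 299.7 -361.2   55.3]
t 8.9 p [478.4 -54.6 172.7] xyaw -0.173 tilt [-0.002  0.   ] f [ 0.61  0.41 -0.42] gap 0.22363914375583946 j [-0.23 -0.06  1.58 -0.    1.62  1.51]
(520.4,-60.7,150) tool shift [42.4 -1.2 22.6]
```

Emit:
{"fn": "move_arm", "kwargs": {
  "targets": [
    [0.042, -0.001, 0, 0],
    [0, 0, 0.03, 0],
    [0, 0, 0, 0],
    [0, 0, 0, 0],
    [0, 0, 0, 0]
  ]
}}

```text
time: 9.4
position: [520.3, -60.9, 145.0]
tcp_rot: [3.13, -0.272, 0.001]
ft_force: [-0.3, 0.3, 0.5]
finger_gap: 0.646
gripper_force: 0.0
```

```bash
python3 go.py "(520.4,-60.7,46)"; python3 - <<'E'
from h import *
p=read_camera("wrist"); cv2.imwrite("pics/w.png",p["pixels"])
E
```

```text
t 9.4 p [520.3 -60.9 145. ] xyaw -0.173 tilt [ 0. -0.] f [-0.27  0.26  0.47] gap 0.645654098435735 j [-0.22  0.05  1.53 -0.    1.56  1.52]
(520.4,-60.7,46) tool shift [ 0.  -0.2 99. ]
```

View pics/w.png

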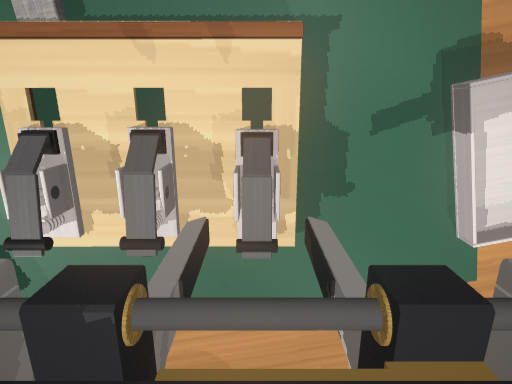

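The wrist view shows the weak right clip at (257,190), centred between the fingertips at (205,220) and (310,220). Descending to grip it.

Emit:
{"fn": "move_arm", "kwargs": {
  "targets": [
    [0, 0, 0.04, 0],
    [0, 0, 0.03, 0],
    [0, 0, 0.02, 0],
    [0, 0, 0.009, 0],
    [0, 0, 0, 0]
  ]
}}

```text
time: 9.95
position: [519.9, -60.8, 45.2]
tcp_rot: [-3.13, 0.272, 0.001]
ft_force: [-0.8, -0.0, 0.6]
finger_gap: 0.801
gripper_force: 0.0
```

Emit:
{"fn": "move_arm", "kwargs": {
  "targets": [
    [0, 0, 0, 0],
    [0, 0, 0, 0],
    [0, 0, 0, 0],
    [0, 0, 0, 0],
    [0, 0, 0, 0]
  ],
  "jaw": 0.2,
  "squeeze": 25
}}

```text
time: 10.45
position: [520.8, -61.0, 46.0]
tcp_rot: [3.13, -0.272, 0.002]
ft_force: [0.6, -0.2, 1.2]
finger_gap: 0.426
gripper_force: 25.0
```

Emit:
{"fn": "move_arm", "kwargs": {
  "targets": [
    [0, 0, 0, 0],
    [0, 0, 0, 0]
  ]
}}

```text
time: 10.65
position: [520.8, -61.0, 46.0]
tcp_rot: [3.13, -0.272, 0.001]
ft_force: [0.2, -0.2, 2.9]
finger_gap: 0.424
gripper_force: 25.0
```

Emit:
{"fn": "move_arm", "kwargs": {
  "targets": [
    [0.01, 0, 0, 0],
    [0.015, 0, 0, 0],
    [0.015, 0, 0, 0],
    [0.015, 0, 0, 0],
    [0, 0, 0, 0]
  ]
}}

```text
time: 11.15
position: [576.6, -70.9, 46.1]
tcp_rot: [3.129, -0.272, 0.004]
ft_force: [3.4, -0.2, 2.8]
finger_gap: 0.422
gripper_force: 25.0
```

Emit:
{"fn": "move_arm", "kwargs": {
  "targets": [
    [0.01, 0, 0, 0],
    [0.005, 0, 0, 0],
    [0, 0, 0, 0]
  ]
}}

```text
time: 11.45
position: [588.6, -72.9, 46.0]
tcp_rot: [-3.13, 0.272, 0.003]
ft_force: [-3.8, 0.8, 5.8]
finger_gap: 0.424
gripper_force: 25.0
```

Emit:
{"fn": "move_arm", "kwargs": {
  "targets": [
    [0.003, 0, 0, 0],
    [0, 0, 0, 0],
    [0, 0, 0, 0]
  ]
}}

```text
time: 11.75
position: [590.9, -73.2, 46.1]
tcp_rot: [-3.13, 0.271, 0.004]
ft_force: [-4.4, 0.2, 6.0]
finger_gap: 0.422
gripper_force: 25.0
```

Emit:
{"fn": "move_arm", "kwargs": {
  "targets": [
    [0.003, 0, 0, 0],
    [0, 0, 0, 0],
    [0, 0, 0, 0]
  ]
}}

```text
time: 12.05
position: [593.8, -73.7, 46.1]
tcp_rot: [-3.13, 0.271, 0.004]
ft_force: [-4.5, 0.6, 5.1]
finger_gap: 0.424
gripper_force: 25.0
```

Emit:
{"fn": "move_arm", "kwargs": {
  "targets": [
    [0.003, 0, 0, 0],
    [0, 0, 0, 0],
    [0, 0, 0, 0]
  ]
}}

```text
time: 12.35
position: [596.7, -74.3, 46.0]
tcp_rot: [-3.13, 0.272, 0.004]
ft_force: [-4.3, 0.6, 6.5]
finger_gap: 0.423
gripper_force: 25.0
```

Emit:
{"fn": "move_arm", "kwargs": {
  "targets": [
    [0.002, 0, 0, 0],
    [0, 0, 0, 0],
    [0, 0, 0, 0]
  ]
}}

```text
time: 12.65
position: [597.9, -74.4, 46.1]
tcp_rot: [-3.13, 0.271, 0.007]
ft_force: [-7.7, 1.5, 6.9]
finger_gap: 0.423
gripper_force: 25.0
```

The push force rose at x ≈ 598, so the clip is at the stop. Lifting gently while watching the force.

Emit:
{"fn": "move_arm", "kwargs": {
  "targets": [
    [-0.001, 0, -0.004, 0],
    [0, 0, -0.004, 0],
    [0, 0, -0.004, 0],
    [0, 0, 0, 0]
  ]
}}

```text
time: 13.05
position: [599.7, -74.8, 57.7]
tcp_rot: [3.13, -0.272, 0.002]
ft_force: [1.1, -0.1, -2.4]
finger_gap: 0.422
gripper_force: 25.0
```

```bash
python3 go.py "(600,-76,170)"
```

```text
t 13.05 p [599.7 -74.8  57.7] xyaw -0.173 tilt [ 0.001 -0.   ] f [ 1.05 -0.06 -2.44] gap 0.42181457744511625 j [-0.22  0.28  1.45 -0.    1.42  1.53]
(600,-76,170) tool shift [   0.7    1.1 -112.3]
```

Emit:
{"fn": "move_arm", "kwargs": {
  "targets": [
    [0, 0, -0.02, 0],
    [0, 0, -0.03, 0],
    [0, 0, -0.03, 0],
    [0, 0, -0.03, 0],
    [0, 0, 0, 0]
  ]
}}

```text
time: 13.55
position: [602.5, -75.4, 173.4]
tcp_rot: [3.128, -0.272, 0.018]
ft_force: [-0.3, -0.0, -0.7]
finger_gap: 0.423
gripper_force: 25.0
```

```bash
python3 go.py "(499,-357,165)"
```

```text
t 13.55 p [602.5 -75.4 173.4] xyaw -0.173 tilt [ 0.012 -0.003] f [-0.3  -0.04 -0.73] gap 0.422959374043343 j [-0.22  0.21  1.29 -0.    1.63  1.53]
(499,-357,165) tool shift [-53.5 295.2   7.9]
```

Emit:
{"fn": "move_arm", "kwargs": {
  "targets": [
    [-0.006, 0.035, 0, 0],
    [-0.006, 0.035, 0, 0],
    [-0.006, 0.035, 0, 0],
    [-0.006, 0.035, 0, 0],
    [-0.006, 0.035, 0, 0]
  ]
}}

```text
time: 14.05
position: [538.4, -242.8, 165.0]
tcp_rot: [-3.129, 0.271, 0.004]
ft_force: [-0.3, -0.6, -1.7]
finger_gap: 0.424
gripper_force: 25.0
```

Emit:
{"fn": "move_arm", "kwargs": {
  "targets": [
    [-0.006, 0.035, 0, 0],
    [-0.006, 0.035, 0, 0],
    [-0.006, 0.035, 0, 0],
    [-0.002, 0.012, 0, 0],
    [0, 0, 0, 0]
  ]
}}

```text
time: 14.55
position: [498.5, -354.8, 165.3]
tcp_rot: [-3.128, 0.276, 0.004]
ft_force: [0.2, 0.7, -2.9]
finger_gap: 0.424
gripper_force: 25.0
```

```bash
python3 go.py "(499,-357,34)"; python3 - <<'E'
from h import *
p=read_camera("scene"); cv2.imwrite("pics/s4.png",cv2.resize(p["pixels"][60:280,80:370],(800,607)))
E
```

```text
t 14.55 p [ 498.5 -354.8  165.3] xyaw -0.176 tilt [-0.002  0.002] f [ 0.23  0.69 -2.88] gap 0.42382762032581145 j [-0.71  0.24  1.28  0.    1.63  1.04]
(499,-357,34) tool shift [  1.2   2.3 131.2]
```

View pics/s4.png

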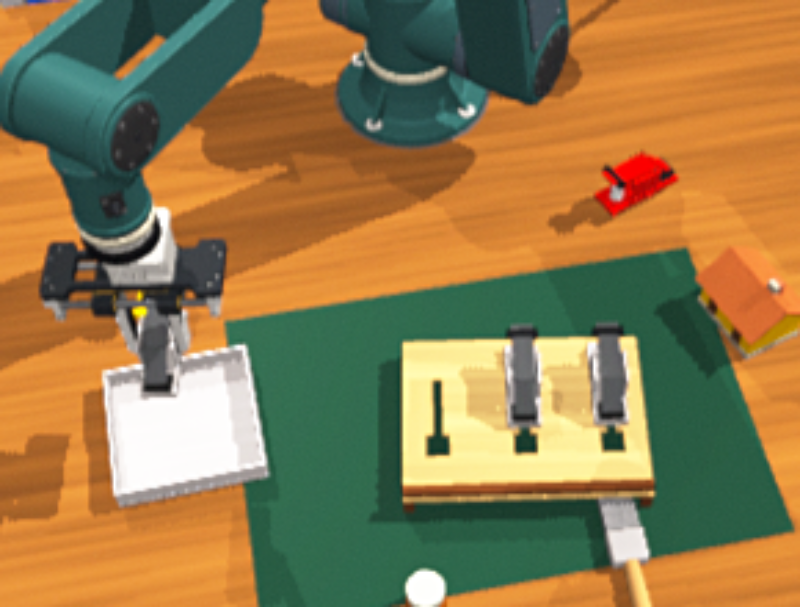

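The clip is held over the tray at (158,350), the right slot is empty at (437,415), and both good clips are in place at (523,380) and (610,375). Lowering it now.

Emit:
{"fn": "move_arm", "kwargs": {
  "targets": [
    [0.001, 0.002, 0.03, 0],
    [0, 0, 0.03, 0],
    [0, 0, 0.03, 0],
    [0, 0, 0.025, 0],
    [0, 0, 0.01, 0]
  ]
}}

```text
time: 15.1
position: [499.3, -352.3, 38.6]
tcp_rot: [-3.126, 0.268, 0.008]
ft_force: [0.3, -0.2, -1.9]
finger_gap: 0.42
gripper_force: 25.0
```

Emit:
{"fn": "move_arm", "kwargs": {
  "targets": [
    [0, 0, 0.004, 0],
    [0, 0, 0, 0],
    [0, 0, 0, 0]
  ]
}}

```text
time: 15.4
position: [501.5, -356.4, 40.4]
tcp_rot: [3.128, -0.271, 0.004]
ft_force: [-0.3, 0.4, -1.0]
finger_gap: 0.422
gripper_force: 25.0
```

Emit:
{"fn": "move_arm", "kwargs": {
  "targets": [
    [0, 0, 0.004, 0],
    [0, 0, 0.002, 0],
    [0, 0, 0, 0],
    [0, 0, 0, 0]
  ]
}}

```text
time: 15.8
position: [500.2, -356.0, 32.6]
tcp_rot: [3.13, -0.272, 0.0]
ft_force: [-0.5, 0.5, -2.0]
finger_gap: 0.421
gripper_force: 25.0
```

Emit:
{"fn": "move_arm", "kwargs": {
  "targets": [
    [0, 0, 0, 0],
    [0, 0, 0, 0],
    [0, 0, 0, 0],
    [0, 0, 0, 0],
    [0, 0, 0, 0]
  ],
  "jaw": 0.75
}}

```text
time: 16.3
position: [500.4, -356.0, 32.7]
tcp_rot: [3.13, -0.272, 0.001]
ft_force: [-0.2, -0.2, -0.1]
finger_gap: 0.751
gripper_force: 0.0
```

Emit:
{"fn": "move_arm", "kwargs": {
  "targets": [
    [0, 0, -0.01, 0],
    [0, 0, -0.03, 0],
    [0, 0, -0.04, 0],
    [0, 0, -0.04, 0],
    [0, 0, -0.04, 0]
  ]
}}

```text
time: 16.8
position: [500.2, -355.8, 195.0]
tcp_rot: [3.129, -0.272, 0.001]
ft_force: [1.0, -0.1, 1.0]
finger_gap: 0.753
gripper_force: 0.0
```

Emit:
{"fn": "move_arm", "kwargs": {
  "targets": [
    [-0.03, 0, 0, 0],
    [-0.04, 0, 0, 0],
    [-0.04, 0, 0, 0],
    [0, 0, 0, 0],
    [0, 0, 0, 0]
  ]
}}

```text
time: 17.3
position: [391.9, -337.1, 193.7]
tcp_rot: [3.128, -0.273, 0.003]
ft_force: [0.6, 0.1, 0.6]
finger_gap: 0.747
gripper_force: 0.0
```

```bash
python3 go.py; python3 - <<'E'
from h import *
p=read_camera("scene"); cv2.imwrite("pics/s5.png",cv2.resize(p["pixels"][60:280,80:370],(800,607)))
from fit import cloud
X,C=cloud(p); m=(abs(X[:,0]-499)<75)&(abs(X[:,1]+357)<75)&(X[:,2]>14)&(X[:,2]<120)
print(X[m].min(0),X[m].max(0),X[m].mean(0))
E
```

```text
t 17.3 p [ 391.9 -337.1  193.7] xyaw -0.174 tilt [ 0.002 -0.002] f [0.6  0.07 0.61] gap 0.7474761967348447 j [-0.82  0.01  1.47  0.    1.65  0.92]
[ 444.53988245 -381.76688672   15.18968166] [ 557.08805834 -324.80060093   78.25934867] [ 504.87428419 -352.01283848   48.86214691]
```

View pics/s5.png

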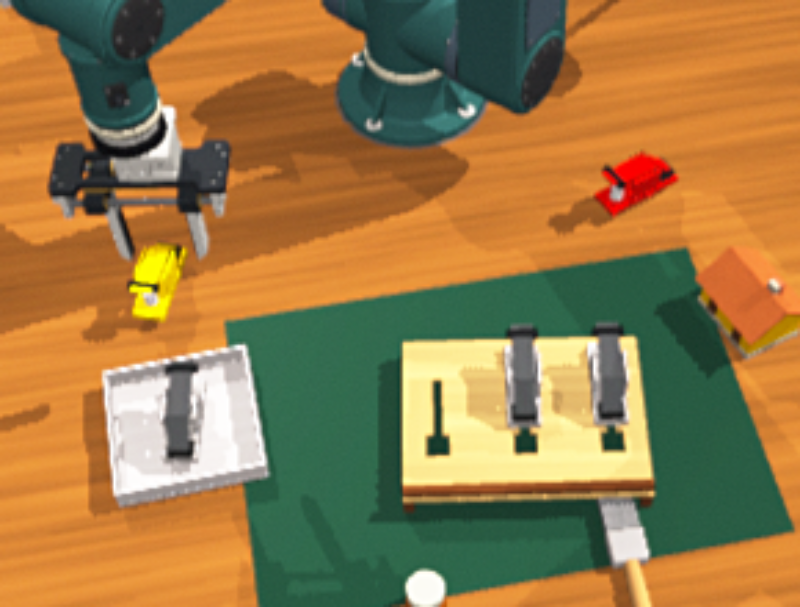

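The clip lies in the tray at (180,410). The good clips stand in their slots with jaws shut, and the arm is clear of everything.

```bash
python3 -c "
from bench import *
print(sign_off())"
```

```text
the job is handed in; nothing more can be done
None
```

The right-hand clip was the weak one (about 4 N at the tab, against about 15 N for the other two) and now lies in the scrap tray; the two good clips are still in the rack, and the job was handed in at about 17 s, with no verdict returned.

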